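Feed a used coffee capsule through the caddy's spring flap

ROBOT

A 6-joint arm with a two-finger parallel gripper is mounted at the origin on the work surface; the furniture and walls round the work are solid. World frame = base frame: x ahead of the robot, y to its left, z up, the work surface at z = 0. Lengths are in m, angles in degrees, forces in N, time in s.
With the tool pointing down it reaches from about 0.3 to 0.75 m from the base axis. Payload 8.5 kg.
Tool frame: the origin (TCP) lies on the centre line of the jaws, within the pads' length; the fingertips stand bot.nose_length ahead of it and the grasp point (between the pads) lies 6 mm ahead of it (bot.nose_length is the distance from the TCP to the fingertips, in m); z points along the fingers, y is the line along which they close (so a half turn about z gives the same grasp; the last joint's range is limited). The gripper opens to 88 mm and grips with 3 to 60 N. Pads are 18 mm wide; open, the fingers measure 123 mm over their backs; the gripper's body (75 mm by 187 mm) begins 45 mm behind the grasp point.
Start: joints at [52.867, 21.807, 74.336, -0, 83.858, -12.336], TCP at [0.231, 0.499, 0.264] pointing down, gripper open.
Joint ranges: [-178.18, 178.18], [-50.72, 133.34], [12.68, 142.11], [-81.47, 261.47], [9.98, 163.14], [-165.26, 165.26]. Speed limits (degrees/s): [136.94, 136.94, 180, 180, 180, 180].

INTERFACE

Orientations are given as a 3x3 rotation matrix whose columns are the frame's x, y, z axes.
In Python, from cell import bot, imaging, boxes_of, mark_of gives the robot as it stands.
- The arm moves only by the tool drive_tool, never from a script. Its argument "increments" is a list of rows, each a list of 6 numbers: the shift along the world's x, y, z in m, then the turn, a rotation vector about the world's x, y, z in rad. In form: [[x, y, z, wx, wy, wz], ...]. A call has 1 to 12 rows; each row is the pose to reach, as a shift and turn from the pose commanded when the call began; what a row does not reach only later rows make up. A row lasts 1/12 s, in which the tool goes at most 41.7 mm and 7.16 degrees, less where a joint would pass 70% of its speed; a pose out of reach is approached as far as the arm can. A call with a gripper value outside its range is refused whole. "grip" is the closure in counts, from 0 (fully open) to 255 (shut), set as the call begins (left out, the last holds). The fingers move at their own pace and stop on an object; "squeeze" is the grip in N (left out, the last holds). Time passes only in rows, so rows that repeat a pose let the fingers close. It gives the time, the measured TCP pose, the force, the opening and the grip force at its end, in the units of the state.
- bot.read_state(): the state, without advancing time (a new reading comes with each control period).
- imaging.snapshot(name): name is "scene" or "top" or "wrist"; returns the picture (420x560x3 uint8, blue, green, red); there is no depth.
- imaging.camera_info(name): a dict with "fx", "fy", "cx", "cy" (pixels), "pose" (4x4, takes a point from camera to world coordinates); the wrist camera has in their place "tool_from_camera" (4x4, takes a point from camera to tool coordinates, whose origin is the TCP and whose axes are the flange's). Camera axes: x right, y up, looking along -z (the intrinsics and any distortion apply to the point x, -y, -z); pixel columns grow to the right and rows downward; lengths in m; the calibration is good to about 2 mm. A picture is of the moment at which its call begins: read the wrist's pose just before it. camera_info takes no time and is no camera call.
- bot.finish_job(): hands the job in; it is judged then, once.
Trained networks look in the newest picture that a camera, given by its name, has taken for a name from the list of things; names that differ only in an ending like _2 or _b are one class to them, and where a whole thing is asked for, a point or a joint stands for the part that bears it (a point fixed in the world has none). Each returns a list of dicts, best first, with "score" (0 to 1); they miss things now and then, are a little off and sometimes report something else, mostly with a low value. They report only what shows in the picture. A call takes as long as a camera call. They do not tell look-alikes from the thing itself.
- boxes_of(camera, name): "extent" ([left, top, width, height] in pixels, round what is visible of it).
- mark_of(camera, name): "at" ([column, row] in pixels: a listed point, or the origin of a listed thing).
The state is a dict: "t": time; "q": joint angles; "qd": joint speeds; "joint_torque": joint torques, N m; "position": TCP position; "ee_rot": TCP orientation; "wrist_force": force on the tool from outside, world axes, zero at the start; "moment": the same for the moment, N m; "opening": finger opening in m; "grasp_force": force on a finger pad.
Only numpy, scipy, OpenCV 4.12 (cv2) and the standard library are available. Lean on these libraries where they do the work, as an engineer would, in place of code of your own. Each camera call takes 0.05 s, during which the arm holds its last target. There are 200 camera calls.

TASK

Without picking it up, get the used coffee capsule that stands on the white recycling caddy's ledge into the bin: push the caddy's self-closing flap inward with one finger and keep it open while the other finger pushes the capsule past it, until it drops through the hole behind, then draw the hand out so that the flap shuts. The flap must already be open before the capsule enters and still be open when it drops; do not pinch or lift the capsule, and do not shove the flap open with it. Leave the mug, teaspoon, spice jar and salt shaker round the caddy where they are.

Things in the scene. Friction and masses are not known exactly. Their poses are not given: they have to be found in the camera images.
- caddy: White plastic capsule-recycling caddy, fixed. Origin on the worktop below the shut flap, mid-lane; x points from the ledge through the flap into the bin (away from the robot), y left, z up. Covers x -140 to 105, y -85 to 65 mm; flat top 60 mm up, open above. x < 0: solid loading ledge, 5 mm lips at its y edges. x > 0: hollow bin under a cover with a drop hole; bin floor 4 mm up.
- hole (a point): Centre of the rectangular drop hole behind the flap, level with the caddy's top. The hole runs x 4 to 70 mm, y -38 to 38 mm in the caddy's frame (its centre is at x 37, y 0); the top goes on level all round it.
- hinge (a point): Foot of the flap's upright hinge axis, level with the caddy's top, at caddy x 0, y 50 mm. Round posts 12 mm thick and 52 mm high stand on the top here (hinge post) and at x 0, y -76 mm (stop post).
- flap (a joint): Angle of the grey upright flap about its vertical hinge: 0 shut (lying along caddy -y from the hinge), grows as the free end swings inward (+x), to 1.6 rad; it cannot swing to -x. A spring shuts it within 1.5 s of letting go: 0.19 N m when shut, 0.33 N m at 1.2 rad. Panel 120 mm long from the axis, 5 mm thick, 7 to 49 mm above the caddy's top.
- flap_edge (a point): Middle of the flap's free end, 120 mm from the hinge axis, 28 mm above the caddy's top; moves with the flap.
- capsule: Plain aluminium coffee capsule, 20 g, a blunt cone 28.5 mm high standing on its wide rim (37 mm across, 2 mm thick; above it 31 mm tapering to 16 mm). Origin: centre of its underside. It stands on the ledge 72 to 100 mm before the flap, within 15 mm of mid-lane (caddy y 0), slides when pushed low and tips over the hole's edge by itself.
- mug_2: White patterned mug, 82x114x91 mm, left of the ledge on the worktop; bystander. Origin under its centre.
- teaspoon: Steel teaspoon, 132x26x9 mm, on the worktop right of the ledge; bystander.
- jar: Spice jar with red cap, 45 mm across, 106 mm high, right of the bin; bystander. Origin under its centre.
- shaker: Glass salt shaker with grey cap, 44 mm across, 90 mm high, left of the bin; bystander. Origin under its centre.
Things that resemble listed ones, but are neither listed nor needed, are in the scene too. Of the things that look like the capsule, the middle-sized one is meant.

How it is judged (in metres and radians):
On the way, in this order (a step that is already met when the one before it is completed fails the run):
1. the flap is pushed open by more than 0.35 rad while the capsule is still wholly on the ledge (value of joint flap above 0.35 rad and x of capsule in the frame of caddy below -0.019 m and z of capsule in the frame of caddy above 0.05 m), for 0.1 s.
2. the capsule has dropped into the bin with the flap still held open by more than 0.35 rad (z of capsule in the frame of caddy below 0.045 m and x of capsule in the frame of caddy between 0 and 0.105 m and y of capsule in the frame of caddy between -0.085 and 0.065 m and value of joint flap above 0.35 rad), for 0.1 s.
At the end, for the whole second after the job is handed in: The capsule lies at rest inside the caddy's bin (its underside's centre lower than 45 mm above the worktop, within the bin's outline), the flap is shut (under 0.06 rad), and the mug, teaspoon, jar and shaker are within 30 mm of where they stood (z of capsule in the frame of caddy below 0.045 m and x of capsule in the frame of caddy between 0 and 0.105 m and y of capsule in the frame of caddy between -0.085 and 0.065 m and linear speed of capsule below 0.03 m/s and value of joint flap below 0.06 rad and distance of each of mug_2, teaspoon, jar, shaker from where it was at the start of the episode below 0.03 m); the robot touches nothing.
It fails at once if the capsule is lifted more than 20 mm above the ledge (z of capsule in the frame of caddy above 0.08 m).
It fails at once if the capsule is squeezed or pressed by the fingers with more than 12 N (contact force between capsule and the fingers above 12 N).
It fails at once if the capsule is pushed against the flap with more than 2 N (contact force between capsule and flap above 2 N).
It fails at once if the mug, teaspoon, spice jar or salt shaker is shifted by more than 30 mm (distance of any of mug_2, teaspoon, jar, shaker from where it was at the start of the episode above 0.03 m).
It also fails if it takes over 35 s, if anything falls off the work surface, if the arm or the gripper's body presses on something with over 40 N, if the wrist force passes 120 N, or if a joint passes its speed limit or range.

## Working session

There is one attempt and no reset: what is moved stays moved. The work goes in short steps, Python scripts to look and compute and a tool call to move; the robot and the scene stay as the last step left them, time stands still between calls to the robot, and variables do not carry over. Pictures are saved under pics/ and viewed, at most 10 in all, crops included, and the job is handed in when it is done.

Besides the shell and the picture viewer there is one more tool, called after "Call:" in YAML: its name, and indented under it one key for each argument. drive_tool: Moves the arm, as the interface text tells. Its arguments: {"type":"object","properties":{"increments":{"type":"array"},"grip":{"type":"number"},"squeeze":{"type":"number"}},"required":["increments"]}

```bash
mkdir -p pics; ls
python3 - <<'E'
from cell import bot, imaging, boxes_of, mark_of
import cv2, numpy as np
print(bot.nose_length, bot.read_state())
for c in ["scene","top"]:
    cv2.imwrite(f"pics/{c}0.png", imaging.snapshot(c))
    i=imaging.camera_info(c); print(c,{k:np.round(v,4).tolist() for k,v in i.items()})
    for n in ["caddy","hole","hinge","flap_edge","capsule","mug_2","teaspoon","jar","shaker"]:
        print(n,[(np.round(m["at"],1).tolist(),round(m["score"],2)) for m in mark_of(c,n)][:4])
E
```

```text
pics
0.025 {'t': 0.0, 'q': array([ 5.28667873e+01,  2.18420270e+01,  7.43837761e+01,  1.35959726e-03,
        8.38563679e+01, -1.23358662e+01]), 'qd': array([ 0.13044795,  0.07807354,  0.05738543, -0.0062732 ,  0.08970621,
        0.02847501]), 'joint_torque': array([-1.33632446e-05, -4.37931061e+01, -2.24555951e+01,  7.12889316e-02,
        3.52905155e-02, -6.84317524e-05]), 'position': array([0.23053128, 0.49910151, 0.26313377]), 'ee_rot': array([[-9.07795685e-01,  4.19411744e-01, -8.84565251e-04],
       [ 4.19412547e-01,  9.07795043e-01, -1.12911391e-03],
       [ 3.29440315e-04, -1.39600250e-03, -9.99998971e-01]]), 'wrist_force': array([ 0.04639226, -0.168523  ,  0.86006354]), 'moment': array([-0.00729595, -0.00040002,  0.0322846 ]), 'grasp_force': 0.0, 'opening': 0.0880442898662529}
scene {'fx': 387.1087, 'fy': 387.1087, 'cx': 278.9673, 'cy': 210.3876, 'pose': [[0.7709, 0.3371, -0.5404, 0.055], [-0.6369, 0.4145, -0.65, -0.5342], [0.0049, 0.8453, 0.5342, 0.5455], [0.0, 0.0, 0.0, 1.0]]}
caddy [([316.3, 258.7], 0.69)]
hole [([330.4, 229.6], 0.76)]
hinge [([303.6, 222.3], 0.57)]
fl
[... 167 characters left out ...]
7], 0.61)]
jar [([371.3, 292.3], 0.78), ([285.8, 246.1], 0.51)]
shaker [([302.7, 221.3], 0.69)]
top {'fx': 391.3536, 'fy': 391.3536, 'cx': 280.8593, 'cy': 211.69, 'pose': [[0.025, 0.9806, -0.1945, 0.3478], [-0.9994, 0.0295, 0.02, 0.0425], [0.0254, 0.1939, 0.9807, 0.9196], [0.0, 0.0, 0.0, 1.0]]}
caddy [([321.3, 204.0], 0.67), ([324.2, 185.4], 0.63), ([273.1, 176.4], 0.62)]
hole [([326.9, 182.6], 0.96)]
hinge [([299.1, 202.5], 0.85), ([324.5, 182.7], 0.39)]
flap_edge [([354.6, 201.2], 0.92)]
capsule [([318.6, 233.4], 0.76), ([378.6, 301.6], 0.76), ([261.2, 291.1], 0.57)]
mug_2 [([318.9, 234.0], 0.7)]
teaspoon [([370.8, 249.4], 0.54)]
jar [([380.4, 198.3], 0.73)]
shaker [([271.5, 174.7], 0.67)]
```

View pics/scene0.png

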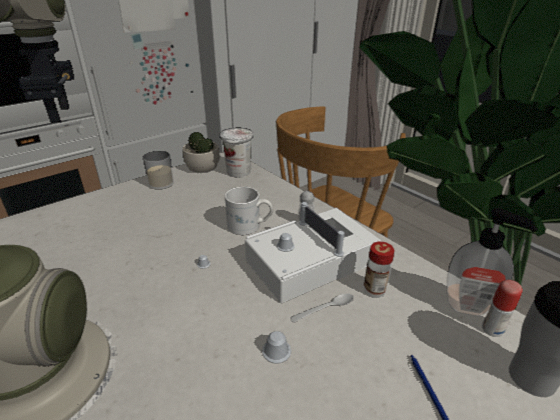

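View pics/top0.png

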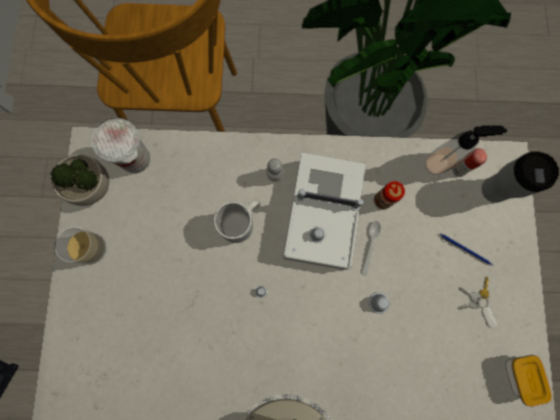

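```bash
cat > h.py <<'E'
from cell import bot, imaging, boxes_of, mark_of
import cv2, numpy as np
def cam(c):
    i=imaging.camera_info(c)
    if "pose" in i: return i,np.array(i["pose"])
    s=bot.read_state(); T=np.eye(4); T[:3,:3]=s["ee_rot"]; T[:3,3]=s["position"]
    return i,T@np.array(i["tool_from_camera"])
def unp(c,px,z,it=None):
    i,P=it or cam(c); d=P[:3,:3]@[(px[0]-i["cx"])/i["fx"],-(px[1]-i["cy"])/i["fy"],-1]
    return P[:3,3]+d*(z-P[2,3])/d[2]
def proj(c,X,it=None):
    i,P=it or cam(c); p=np.linalg.inv(P)@np.append(X,1)
    return np.array([i["cx"]+i["fx"]*p[0]/-p[2], i["cy"]-i["fy"]*p[1]/-p[2]])
E
python3 - <<'E'
from h import *
np.set_printoptions(precision=4,suppress=True)
for c,L in dict(scene=[("hole",330.4,229.6,.06),("hinge",303.6,222.3,.06),("edge",341.7,238.5,.088),("caddy",316.3,258.7,0),("cap",284.9,243.5,.06),("jar",371.3,292.3,0),("spoon",320.5,311.7,0),("mug",249.8,224.3,0),("sh",302.7,221.3,0)],
 top=[("hole",326.9,182.6,.06),("hinge",299.1,202.5,.06),("edge",354.6,201.2,.088),("cap",318.6,233.4,.06),("jar",380.4,198.3,0),("spoon",370.8,249.4,0),("sh",271.5,174.7,0),("caddy",321.3,204,0)]).items():
    for n,u,v,z in L: print(c,n,unp(c,(u,v),z))
print(imaging.camera_info("wrist"))
E
```

```text
scene hole [ 0.5833 -0.0745  0.06  ]
scene hinge [ 0.5572 -0.0167  0.06  ]
scene edge [ 0.548  -0.1367  0.088 ]
scene caddy [ 0.5438 -0.076   0.    ]
scene cap [ 0.4741 -0.0499  0.06  ]
scene jar [ 0.5554 -0.2197  0.    ]
scene spoon [ 0.4416 -0.1922  0.    ]
scene mug [0.5091 0.1255 0.    ]
scene sh [0.6206 0.052  0.    ]
top hole [ 0.589  -0.0784  0.06  ]
top hinge [ 0.5406 -0.0157  0.06  ]
top edge [ 0.541  -0.1353  0.088 ]
top cap [ 0.4717 -0.0601  0.06  ]
top jar [ 0.5706 -0.2172  0.    ]
top spoon [ 0.4457 -0.1913  0.    ]
top sh [0.6215 0.0488 0.    ]
top caddy [ 0.552  -0.0734  0.    ]
{'fx': 307.96343614689835, 'fy': 307.96343614689835, 'cx': 280.9565090565319, 'cy': 210.67749320374196, 'tool_from_camera': array([[-0.0008,  0.9512,  0.3084,  0.0791],
       [ 1.    ,  0.0008,  0.0002,  0.0002],
       [-0.    ,  0.3084, -0.9512, -0.1197],
       [ 0.    ,  0.    ,  0.    ,  1.    ]])}
```

The scene view shows three capsules. The middle-sized one stands on the ledge at about (285,242), the small one is at (203,262) and the big one at (277,347). In the top view the caddy is turned slightly clockwise, with the flap running from (303,196) to (358,204) and the capsule at (318,233). My plan is to put the fingers in line along caddy x. The leading finger opens the flap and the trailing one pushes the capsule between them. First I'll look from nearby.

Call:
drive_tool:
  increments:
    - [0.02,-0.04,0,0,0,-0.1]
    - [0.04,-0.08,0,0,0,-0.2]
    - [0.06,-0.115,0,0,0,-0.3]
    - [0.08,-0.15,0,0,0,-0.4]
    - [0.1,-0.185,0,0,0,-0.5]
    - [0.115,-0.22,0,0,0,-0.6]
    - [0.13,-0.255,0,0,0,-0.7]
    - [0.15,-0.29,0,0,0,-0.8]
    - [0.165,-0.325,0,0,0,-0.9]
    - [0.18,-0.36,0,0,0,-1.0]
    - [0.2,-0.395,0,0,0,-1.1]
    - [0.215,-0.43,0,0,0,-1.2]
  grip: 40
  squeeze: 10

```text
t: 2.0
position: [0.4465, 0.0672, 0.264]
ee_rot: [[0.067, 0.998, 0.001], [0.998, -0.067, -0.0], [0.0, 0.001, -1.0]]
wrist_force: [0.2, -0.3, -0.8]
opening: 0.0744
grasp_force: 0.0
```

Call:
drive_tool:
  increments:
    - [0.015,-0.03,0,0,0,-0.05]
    - [0.03,-0.06,0,0,0,-0.05]
    - [0.045,-0.09,-0.01,0,0,-0.05]
    - [0.06,-0.12,-0.02,0,0,-0.05]
    - [0.07,-0.14,-0.02,0,0,-0.05]
    - [0.07,-0.14,-0.02,0,0,-0.05]
    - [0.07,-0.14,-0.02,0,0,-0.05]
    - [0.07,-0.14,-0.02,0,0,-0.05]

```text
t: 2.67
position: [0.5153, -0.0701, 0.2439]
ee_rot: [[0.111, 0.994, -0.0], [0.994, -0.111, 0.0], [0.0, -0.0, -1.0]]
wrist_force: [0.7, -0.7, 0.1]
opening: 0.074
grasp_force: 0.0
```

Run:
```python
from h import *
np.set_printoptions(precision=4,suppress=True)
s=bot.read_state(); print(s["t"],s["position"],s["ee_rot"],s["opening"],s["q"])
it=cam("wrist"); im=imaging.snapshot("wrist"); cv2.imwrite("pics/w1.png",im)
for n,z in dict(hole=.06,hinge=.06,flap_edge=.088,capsule=.06,caddy=0).items():
    print(n,[(np.round(m["at"],1),round(m["score"],2),unp("wrist",m["at"],z,it)) for m in mark_of("wrist",n)[:3]])
```

```text
2.6667 [ 0.5153 -0.0701  0.2439] [[ 0.1115  0.9938 -0.0001]
 [ 0.9938 -0.1115  0.0003]
 [ 0.0003 -0.0002 -1.    ]] 0.07401985539442688 [-20.8051  19.7259  81.0446   0.0127  79.242  -14.4068]
hole [(array([345.9, 190.3]), 0.68, array([ 0.5822, -0.0742,  0.06  ])), (array([249.2,   5. ]), 0.26, array([0.5081, 0.0977, 0.06  ]))]
hinge [(array([313.5, 139. ]), 0.66, array([ 0.5536, -0.0198,  0.06  ]))]
flap_edge [(array([308.8, 263.3]), 0.68, array([ 0.5366, -0.1372,  0.088 ]))]
capsule [(array([235.3, 190.8]), 0.82, array([ 0.4706, -0.0621,  0.06  ])), (array([152.1, 293.6]), 0.74, array([ 0.3578, -0.1703,  0.06  ])), (array([112.1,  77.8]), 0.65, array([0.376 , 0.0551, 0.06  ]))]
caddy [(array([309.2, 175.3]), 0.91, array([ 0.5506, -0.0673,  0.    ]))]
```

View pics/w1.png

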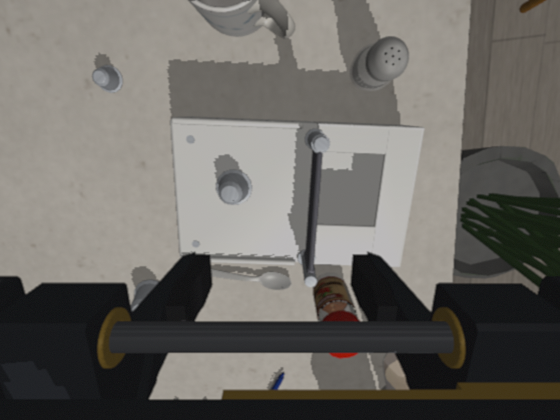

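The wrist view shows the ledge at left, with its corners at about (174,119) and (180,255). The bin's far corners are at (424,127) and (403,266), the hole's far corners at (384,154) and (376,228), and the capsule at (233,188). The path between the fingers is clear, so I'll fit the caddy frame to these points.

Run:
```python
from h import *
np.set_printoptions(precision=4,suppress=True)
it=cam("wrist")
L=[(-140,65,65,174,119),(105,65,60,424,127),(105,-85,60,403,266),(-140,-85,65,180,255),(70,38,60,384,154),(70,-38,60,376,228),(37,0,60,345.9,190.3),(0,50,60,313.5,139),(0,-70,88,308.8,263.3)]
from scipy.optimize import least_squares
P=np.array([l[:2] for l in L])/1e3; W=np.array([unp("wrist",l[3:],l[2]/1e3,it)[:2] for l in L])
def R(a): return np.array([[np.cos(a),-np.sin(a)],[np.sin(a),np.cos(a)]])
f=lambda p:(P@R(p[2]).T+p[:2]-W).ravel()
r=least_squares(f,[.55,-.07,-.1],loss="soft_l1",f_scale=.003)
print(r.x,np.degrees(r.x[2])); print(f(r.x).reshape(-1,2)*1e3)
to=lambda w:R(r.x[2]).T@(np.array(w)[:2]-r.x[:2])*1e3
for w in [(.4706,-.0621),(.4717,-.0601),unp("wrist",(232,184),.0885,it)]: print("cap",to(w))
for c,px in [("top",(301.5,195)),("top",(358,203)),("scene",(341,233))]: print(c,to(unp(c,px,.11)))
for n in "scene","top":
  for q in [(-140,65,.065),(105,65,.06),(105,-85,.06),(-140,-85,.065)]: print(n,q,proj(n,np.append(R(r.x[2])@(np.array(q[:2])/1e3)+r.x[:2],q[2])))
```

```text
[ 0.5481 -0.0689 -0.1483] -8.49860404963442
[[-6.6792  2.8329]
 [ 2.1359  0.3466]
 [-1.5825 -1.2613]
 [-4.8147 -7.9057]
 [ 1.6588  0.2193]
 [-0.4657  2.0626]
 [ 2.1836 -0.0587]
 [ 1.6311  0.4116]
 [ 0.7775 -0.7242]]
cap [-77.6184  -4.7621]
cap [-76.8261  -2.6215]
cap [-76.2576   8.8359]
top [-9.754  50.8418]
top [ -5.5198 -70.6035]
scene [ -0.5083 -74.7745]
scene (-140, 65, 0.065) [244.5745 236.8227]
scene (105, 65, 0.06) [336.8517 207.4259]
scene (105, -85, 0.06) [381.4305 239.8694]
scene (-140, -85, 0.065) [281.9012 278.8829]
top (-140, 65, 0.065) [283.8123 255.9643]
top (105, 65, 0.06) [301.8462 151.5512]
top (105, -85, 0.06) [365.8223 162.7643]
top (-140, -85, 0.065) [351.725  268.0368]
```

```bash
cat >> h.py <<'E'
def R2(a): return np.array([[np.cos(a),-np.sin(a)],[np.sin(a),np.cos(a)]])
def world(p,F): return np.append(R2(F[2])@(np.array(p[:2])/1e3)+F[:2],p[2]/1e3)
def overlay(im,c,F,cap,box,s,out,it=None):
    it=it or cam(c); x,y,w,h=box
    o=cv2.resize(im[y:y+h,x:x+w],None,fx=s,fy=s,interpolation=cv2.INTER_CUBIC)
    def pl(ps,col): cv2.polylines(o,[np.array([(proj(c,world(p,F),it)+.5-[x,y])*s for p in ps]).astype(np.int32)],True,col,1)
    pl([(-140,65,60),(105,65,60),(105,-85,60),(-140,-85,60)],(0,0,255)); pl([(4,38,60),(70,38,60),(70,-38,60),(4,-38,60)],(0,255,0))
    pl([(0,50,109),(0,-70,109)],(255,0,0))
    t=np.linspace(0,6.28,30)
    for r,z,col in [(18.5,60,(0,200,255)),(8,88.5,(255,0,255))]: pl([(cap[0]+r*np.cos(a),cap[1]+r*np.sin(a),z) for a in t],col)
    cv2.imwrite(out,o)
E
python3 - <<'E'
from h import *
overlay(cv2.imread("pics/w1.png"),"wrist",[.5481,-.0689,-.1483],(-77,-3),(160,100,280,190),2.8,"pics/w1o.png")
E
```

```text
(no output)
```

View pics/w1o.png

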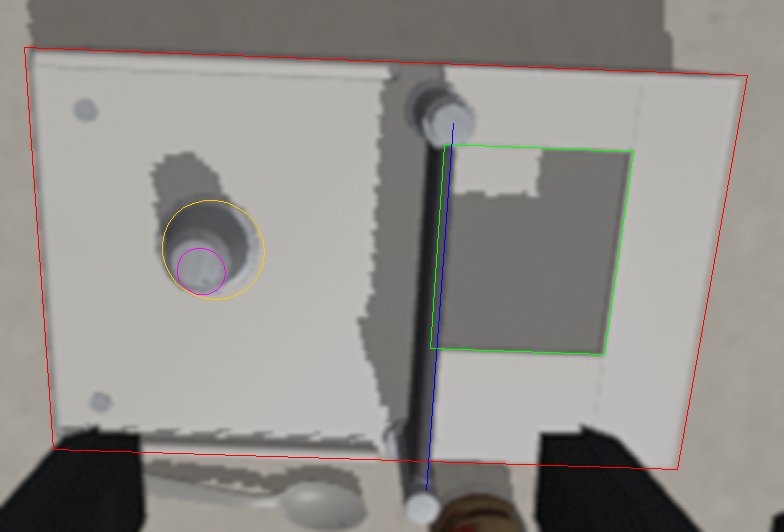

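The overlay fits: the hole, posts and flap match, and the capsule is at about caddy (-78,-2). I'll align the fingers and lower to just above the capsule's top.

Call:
drive_tool:
  increments:
    - [-0.017,0.0045,0,0,0,-0.02]
    - [-0.034,0.009,0,0,0,-0.036]
    - [-0.034,0.009,-0.03,0,0,-0.036]
    - [-0.034,0.009,-0.06,0,0,-0.036]
    - [-0.034,0.009,-0.09,0,0,-0.036]
    - [-0.034,0.009,-0.114,0,0,-0.036]
    - [-0.034,0.009,-0.114,0,0,-0.036]
    - [-0.034,0.009,-0.114,0,0,-0.036]

```text
t: 3.63
position: [0.4816, -0.0615, 0.1298]
ee_rot: [[0.147, 0.989, -0.001], [0.989, -0.147, 0.001], [0.0, -0.002, -1.0]]
wrist_force: [-0.0, -0.0, 0.7]
opening: 0.0743
grasp_force: 0.0
```

Run:
```python
from h import *
np.set_printoptions(precision=4,suppress=True)
s=bot.read_state(); print(s["t"],s["position"],s["ee_rot"][:,1],s["opening"])
it=cam("wrist"); im=imaging.snapshot("wrist"); m=mark_of("wrist","capsule")[:3]
F=np.array([.5481,-.0689,-.1483])
for a in m: print(a["at"],a["score"],R2(F[2]).T@(unp("wrist",a["at"],.06,it)[:2]-F[:2])*1e3)
print("tcp",R2(F[2]).T@(s["position"][:2]-F[:2])*1e3)
overlay(im,"wrist",F,(-78,-2),(0,0,560,420),1.4,"pics/w2o.png",it)
```

```text
3.6333 [ 0.4816 -0.0615  0.1298] [ 0.9891 -0.1472 -0.0015] 0.07431346158702593
[74.4, 80.1] 0.92 [-183.5611   94.2666]
[262.3, 232.7] 0.69 [-78.3604   0.8354]
[149.6, 365.8] 0.55 [-167.6157 -109.943 ]
tcp [-66.9012  -2.5   ]
```

View pics/w2o.png

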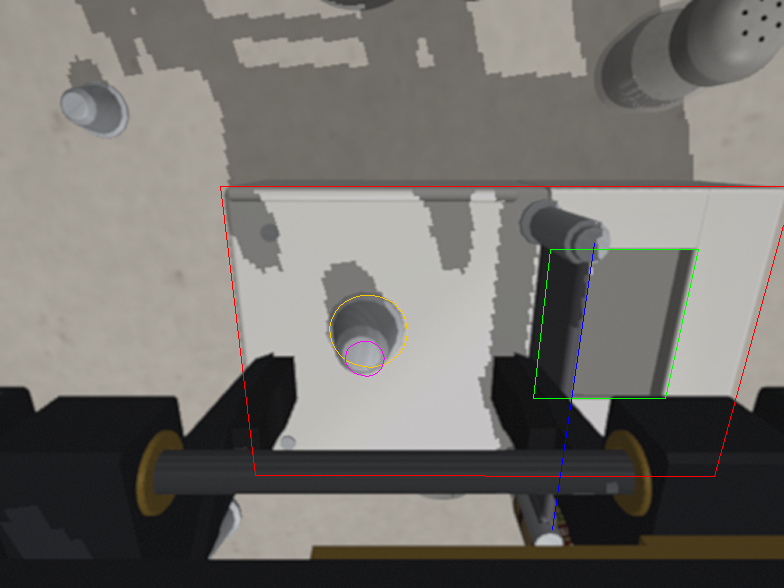

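The overlay still agrees, and the capsule (rim centre about (366,330)) stands between the fingers at caddy y of about 0. I'll shift 2 mm and lower.

Call:
drive_tool:
  increments:
    - [0,0.002,-0.01,0,0,0]
    - [0,0.002,-0.02,0,0,0]
    - [0,0.002,-0.03,0,0,0]
    - [0,0.002,-0.038,0,0,0]
    - [0,0.002,-0.041,0,0,0]
    - [0,0.002,-0.041,0,0,0]
    - [0,0.002,-0.041,0,0,0]

```text
t: 4.32
position: [0.482, -0.0598, 0.0894]
ee_rot: [[0.147, 0.989, 0.001], [0.989, -0.147, -0.0], [-0.0, 0.001, -1.0]]
wrist_force: [0.7, -0.5, 1.2]
opening: 0.0749
grasp_force: 0.0
```

Run:
```python
from h import *
s=bot.read_state(); print(s["t"],s["position"],s["wrist_force"],s["opening"])
F=np.array([.5481,-.0689,-.1483])
print("tcp",R2(F[2]).T@(s["position"][:2]-F[:2])*1e3)
im=imaging.snapshot("scene"); cv2.imwrite("pics/s3.png",cv2.resize(im[170:330,220:420],None,fx=3.5,fy=3.5,interpolation=cv2.INTER_CUBIC))
```

```text
4.3167 [ 0.48200921 -0.0598409   0.0894089 ] [ 0.69180483 -0.45433908  1.19387781] 0.07487627928722633
tcp [-66.70390481  -0.80570946]
```

View pics/s3.png

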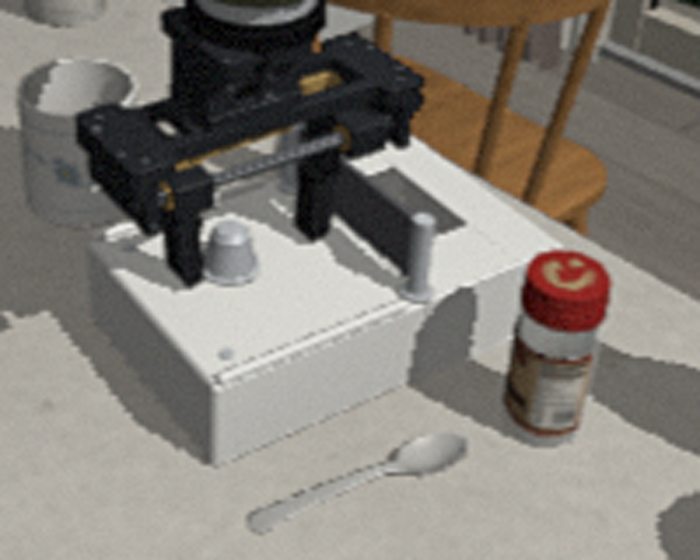

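The scene crop shows the trailing finger just behind the capsule and the leading finger before the flap. The mug, spoon and jar are clear, so I'll push 50 mm.

Call:
drive_tool:
  increments:
    - [0.004,-0.0006,0,0,0,0]
    - [0.008,-0.0012,0,0,0,0]
    - [0.013,-0.002,0,0,0,0]
    - [0.018,-0.0027,0,0,0,0]
    - [0.023,-0.0034,0,0,0,0]
    - [0.028,-0.0042,0,0,0,0]
    - [0.033,-0.0049,0,0,0,0]
    - [0.038,-0.0057,0,0,0,0]
    - [0.043,-0.0064,0,0,0,0]
    - [0.047,-0.007,0,0,0,0]
    - [0.05,-0.0075,0,0,0,0]
    - [0.05,-0.0075,0,0,0,0]

```text
t: 5.37
position: [0.531, -0.067, 0.0885]
ee_rot: [[0.147, 0.989, -0.004], [0.989, -0.147, 0.001], [0.0, -0.004, -1.0]]
wrist_force: [-5.9, -0.6, 2.5]
opening: 0.0741
grasp_force: 3.6
```

Run:
```python
from h import *
s=bot.read_state(); print(s["t"],s["position"],s["wrist_force"],s["opening"],s["grasp_force"])
F=np.array([.5481,-.0689,-.1483])
t=R2(F[2]).T@(s["position"][:2]-F[:2])*1e3; print("tcp",t)
it=cam("wrist"); im=imaging.snapshot("wrist")
for a in mark_of("wrist","capsule")[:3]: print(a["at"],a["score"],R2(F[2]).T@(unp("wrist",a["at"],.06,it)[:2]-F[:2])*1e3)
overlay(im,"wrist",F,(t[0]-37+18.5,0),(0,0,560,420),1.4,"pics/w4.png",it)
```

```text
5.3667 [ 0.53097951 -0.06703887  0.0884694 ] [-5.90467049 -0.55468935  2.51616865] 0.07407352713130763 3.62657268789917
tcp [-17.20756519  -0.68897136]
[244.6, 267.8] 0.91 [-35.89397914  -1.00392239]
```

View pics/w4.png

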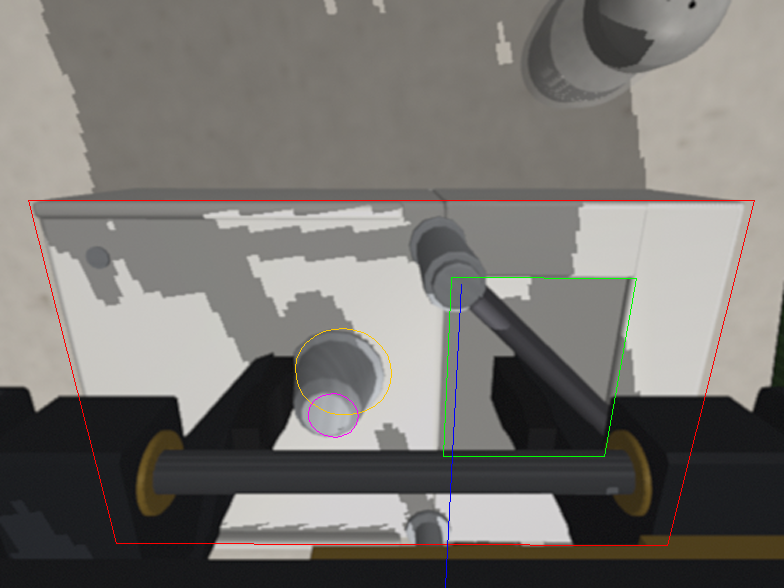

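The flap is open about 0.7 rad and the capsule (rim about (340,372)) is pushed along in line at caddy x of about -36, still on the ledge. I'll keep pushing.

Call:
drive_tool:
  increments:
    - [0.004,-0.0006,0,0,0,0]
    - [0.008,-0.0012,0,0,0,0]
    - [0.012,-0.0018,0,0,0,0]
    - [0.016,-0.0024,0,0,0,0]
    - [0.02,-0.003,0,0,0,0]
    - [0.024,-0.0036,0,0,0,0]
    - [0.028,-0.0042,0,0,0,0]
    - [0.032,-0.0048,0,0,0,0]
    - [0.036,-0.0054,0,0,0,0]
    - [0.04,-0.006,0,0,0,0]
    - [0.044,-0.0066,0,0,0,0]
    - [0.047,-0.007,0,0,0,0]

```text
t: 6.47
position: [0.5785, -0.0744, 0.0886]
ee_rot: [[0.148, 0.989, -0.002], [0.989, -0.148, 0.0], [-0.0, -0.002, -1.0]]
wrist_force: [-5.3, -1.6, 1.0]
opening: 0.0741
grasp_force: 3.0
```

Call:
drive_tool:
  increments:
    - [0.002,-0.0003,0,0,0,0]
    - [0.003,-0.0005,0,0,0,0]
    - [0.003,-0.0005,0,0,0,0]
    - [0.003,-0.0005,0,0,0,0]
    - [0.003,-0.0005,0,0,0,0]

```text
t: 6.88
position: [0.5816, -0.0749, 0.0887]
ee_rot: [[0.148, 0.989, -0.0], [0.989, -0.148, -0.0], [-0.0, -0.0, -1.0]]
wrist_force: [-3.4, -2.6, 0.1]
opening: 0.0743
grasp_force: 2.7
```

Run:
```python
from h import *
s=bot.read_state(); print(s["t"],s["position"],s["wrist_force"],s["opening"],s["grasp_force"])
F=np.array([.5481,-.0689,-.1483])
t=R2(F[2]).T@(s["position"][:2]-F[:2])*1e3; print("tcp",t)
it=cam("wrist"); im=imaging.snapshot("wrist")
for a in mark_of("wrist","capsule")[:3]: print(a["at"],a["score"],R2(F[2]).T@(unp("wrist",a["at"],.06,it)[:2]-F[:2])*1e3)
overlay(im,"wrist",F,(t[0]-37+18.5,0),(0,0,560,420),1.4,"pics/w5.png",it)
```

```text
6.8833 [ 0.58158958 -0.07486663  0.08869883] [-3.41519577 -2.63921146  0.1369158 ] 0.0743458892489103 2.7256913826022355
tcp [34.00359524 -0.95282193]
[242.0, 266.7] 0.55 [14.01933008 -0.69359657]
```

View pics/w5.png

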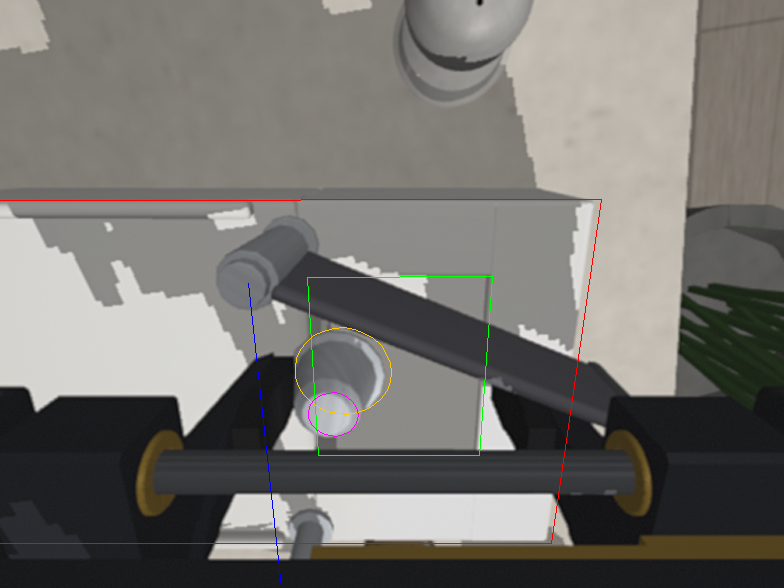

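The flap is open about 1.15 rad, but the capsule (rim about (340,372)) still sits at the hole's edge. The trailing fingertip apparently overlaps its rear rim and stops it from tipping. I'll raise a little, then nudge on.

Call:
drive_tool:
  increments:
    - [0,0,0.002,0,0,0]
    - [0,0,0.004,0,0,0]
    - [0,0,0.006,0,0,0]
    - [0,0,0.007,0,0,0]
    - [0,0,0.007,0,0,0]
    - [0,0,0.007,0,0,0]

```text
t: 7.48
position: [0.5819, -0.0748, 0.096]
ee_rot: [[0.147, 0.989, 0.001], [0.989, -0.147, -0.0], [-0.0, 0.001, -1.0]]
wrist_force: [-1.0, -2.8, -0.5]
opening: 0.0745
grasp_force: 1.7
```

Run:
```python
from h import *
s=bot.read_state(); print(s["t"],s["position"],s["wrist_force"],s["grasp_force"])
im=imaging.snapshot("wrist"); cv2.imwrite("pics/w6.png",im)
print(mark_of("wrist","capsule")[:3])
```

```text
7.4833 [ 0.581853   -0.07479147  0.09598102] [-1.03544346 -2.80773975 -0.5345713 ] 1.6809942782856524
[{'at': [243.6, 232.8], 'score': 0.79}, {'at': [282.5, 259.9], 'score': 0.66}, {'at': [231.3, 221.4], 'score': 0.43}]
```

View pics/w6.png

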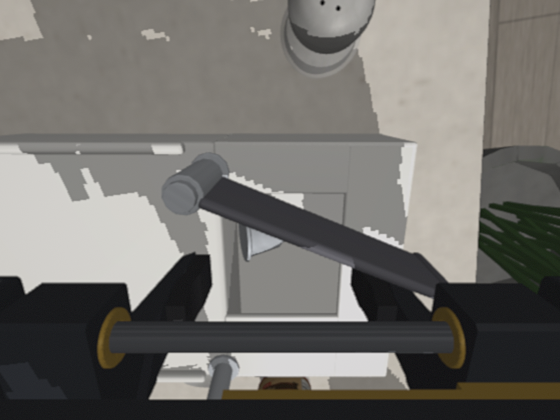

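The capsule has dropped and lies on its side inside the bin, visible through the hole at (258,238), with the flap still held open. I'll draw the hand back along the lane.

Call:
drive_tool:
  increments:
    - [0,0,0,0,0,0]
    - [-0.005,0.0007,0,0,0,0]
    - [-0.014,0.0021,0,0,0,0]
    - [-0.024,0.0036,0,0,0,0]
    - [-0.034,0.005,0,0,0,0]
    - [-0.044,0.0065,0,0,0,0]
    - [-0.054,0.008,0,0,0,0]
    - [-0.064,0.0095,0,0,0,0]
    - [-0.074,0.011,0,0,0,0]
    - [-0.084,0.0125,0,0,0,0]
    - [-0.094,0.014,0,0,0,0]
    - [-0.106,0.0158,0,0,0,0]

```text
t: 8.58
position: [0.4753, -0.0585, 0.0959]
ee_rot: [[0.147, 0.989, 0.001], [0.989, -0.147, 0.0], [0.0, 0.001, -1.0]]
wrist_force: [-0.4, 0.0, 0.6]
opening: 0.0743
grasp_force: 0.0
```

Call:
drive_tool:
  increments:
    - [-0.01,0.0015,0,0,0,0]
    - [-0.015,0.002,0.01,0,0,0]
    - [-0.015,0.002,0.04,0,0,0]
    - [-0.015,0.002,0.07,0,0,0]
    - [-0.015,0.002,0.1,0,0,0]
    - [-0.015,0.002,0.13,0,0,0]
    - [-0.015,0.002,0.15,0,0,0]
    - [-0.015,0.002,0.15,0,0,0]
    - [-0.015,0.002,0.15,0,0,0]
    - [-0.015,0.002,0.15,0,0,0]
    - [-0.015,0.002,0.15,0,0,0]
    - [-0.015,0.002,0.15,0,0,0]

```text
t: 9.58
position: [0.4604, -0.0568, 0.2448]
ee_rot: [[0.147, 0.989, -0.002], [0.989, -0.147, 0.001], [0.001, -0.002, -1.0]]
wrist_force: [-0.2, -0.3, -0.0]
opening: 0.0742
grasp_force: 0.0
```

Run:
```python
from h import *
s=bot.read_state(); print(s["t"],s["position"],s["wrist_force"])
cv2.imwrite("pics/w7.png",imaging.snapshot("wrist"))
```

```text
9.5833 [ 0.46036914 -0.05677376  0.24478598] [-0.18877737 -0.31751867 -0.0174863 ]
```

View pics/w7.png

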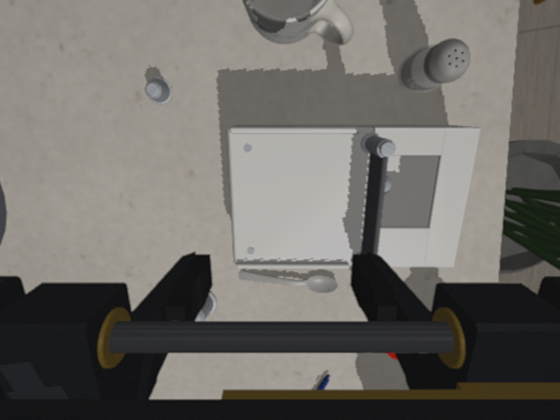

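The ledge is empty, the flap is shut (about (380,150) to (370,255)) and the capsule just shows in the bin at (387,187). The mug, shaker and spoon are where they were. I'll wait one second in case the capsule is still rolling, then hand in.

Call:
drive_tool:
  increments:
    - [0,0,0,0,0,0]
    - [0,0,0,0,0,0]
    - [0,0,0,0,0,0]
    - [0,0,0,0,0,0]
    - [0,0,0,0,0,0]
    - [0,0,0,0,0,0]
    - [0,0,0,0,0,0]
    - [0,0,0,0,0,0]
    - [0,0,0,0,0,0]
    - [0,0,0,0,0,0]
    - [0,0,0,0,0,0]
    - [0,0,0,0,0,0]

```text
t: 10.63
position: [0.4607, -0.0569, 0.2457]
ee_rot: [[0.147, 0.989, -0.0], [0.989, -0.147, 0.0], [0.0, -0.0, -1.0]]
wrist_force: [-0.9, 0.3, -0.5]
opening: 0.0742
grasp_force: 0.0
```

```bash
python3 -c "
from cell import bot
print(bot.finish_job())"
```

```text
the job is handed in; nothing more can be done
None
```

The capsule dropped into the bin while the leading finger held the flap open, the flap then shut, the mug, teaspoon, jar and shaker were never touched, and I handed the job in at about 10.6 s; no verdict came back.

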